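# Empty the bench dustpan into the offcut box

### The job

Clear the drilling waste off the upholstery bench: lift the loaded dustpan by its handle, carry it over to the plywood offcut box without spilling and tip all four offcuts out over its open edge into the box, then lay the dustpan back flat where it stood. The plug and the batten end that missed the dustpan, lying by the tin and the tape measure, go in the box too. Leave the other tools and containers where they are.

Things in the scene. Friction and masses are not known exactly. Their poses are not given: they have to be found in the camera images.
- pan_grip (a point): Grip place in the dark wooden handle of the bench dustpan (bare aluminium, 135 to 195 g empty): on the handle's centre line, 30 mm above the pan's underside. x runs level from the handle to the open edge, z up. The handle is a bar 24 mm wide (y), 18 mm high, from x = -60 to +38 mm of this point, ending in a ferrule 34 mm wide at the back lip (x = +50 mm). The pan stands flat on the bench
- pan_floor (a point): Centre of the dustpan's flat floor, on its underside (floor 3 mm thick, 160 mm along x, 150 mm wide over the lips), 130 mm ahead of pan_grip along x and 30 mm lower; same axes. Lips 3 mm thick: back lip 40 mm high; side lips fall from 40 mm high at the back to 18 mm at the front. Wood starts to slide on it at a tip of 26 to 36 degrees
- pan_edge (a point): Middle of the dustpan's open front edge, 210 mm ahead of pan_grip along its x and 28.5 mm lower; same axes
- plug_a_c (a point): Hole-saw plug, a plywood disc 40 mm across and 22 mm thick, 18 g, with a small dark pilot hole; lies flat in the dustpan at the start. The point is its centre (11 mm above its underside); z is the disc's axis.
- plug_b_c (a point): Hole-saw plug, a plywood disc 40 mm across and 22 mm thick, 18 g, with a small dark pilot hole; lies flat in the dustpan at the start. The point is its centre (11 mm above its underside); z is the disc's axis.
- plug_c_c (a point): Hole-saw plug, a plywood disc 40 mm across and 22 mm thick, 18 g, with a small dark pilot hole; lies flat in the dustpan at the start. The point is its centre (11 mm above its underside); z is the disc's axis.
- batten_a_c (a point): Batten end, a pale wooden block 50 x 30 x 25 mm (x, y, z), 20 g; lies in the dustpan at the start. The point is its centre, x runs along its 50 mm length, z up.
- stray_plug_c (a point): Hole-saw plug, a plywood disc 40 mm across and 22 mm thick, 18 g, with a small dark pilot hole; lies flat on the bench between other things at the start. The point is its centre (11 mm above its underside); z is the disc's axis.
- stray_batten_c (a point): Batten end, a pale wooden block 50 x 30 x 25 mm (x, y, z), 20 g; lies on the bench between other things at the start. The point is its centre, x runs along its 50 mm length, z up.
- offcut_box: Open-topped plywood offcut box with steel corners and a dark hand slot at either end, fixed to the bench, empty. 230 x 190 mm outside (x, y), 62 mm high, walls and floor 9 mm thick, so the mouth is 212 x 172 mm. Origin: centre of its underside, on the bench; z up
- tack_tin: Bystander: plain steel tin, upright cylinder 68 mm across, 52 mm high, stands among the strays. Origin: centre of its underside
- tape_measure: Bystander: black tape measure with a steel disc on each side, case 66 x 36 x 58 mm (x, y, z), blade hook out to x = +43 mm, stands among the strays. Origin: centre of its underside
- glue_bottle: Bystander: white bottle, 58 mm across, 155 mm tall, upright at the far side. Origin: centre of its underside
- mallet: Bystander: wooden mallet lying on its side at the far side; head 62 x 115 x 66 mm (x, y, z) centred over the origin, which is on the bench; handle 26 mm thick runs 210 mm from the head towards -x, 33 mm above the bench
- tack_hammer: Bystander: hammer 260 mm long lying along its x at the left edge of the work area, 26 mm high, head at x = +117 mm and 88 mm wide. Origin: underside, mid-length
- ripping_chisel: Bystander: chisel-like tool 230 mm long with a wooden handle (towards -x) lying along its x at the right edge, beside the shears, 26 mm high. Origin: underside, mid-length
- shears: Bystander: steel shears with black loops lying at the right edge, 265 mm long along x (loops to x = -130 mm, points to +137 mm), 110 mm wide, 12 mm high. Origin: on the bench near the pivot

How it is judged (in metres and radians):
On the way, in this order (a step that is already met when the one before it is completed fails the run):
1. the dustpan's open edge is over the box, with all four offcuts still in the pan (x of pan_edge in the frame of offcut_box between -0.12 and 0.12 m and y of pan_edge in the frame of offcut_box between -0.1 and 0.1 m and z of pan_edge in the frame of offcut_box above 0.04 m and x of plug_a_c in the frame of pan_grip between 0.045 and 0.215 m and y of plug_a_c in the frame of pan_grip between -0.078 and 0.078 m and z of plug_a_c in the frame of pan_grip between -0.03 and 0.03 m and x of plug_b_c in the frame of pan_grip between 0.045 and 0.215 m and y of plug_b_c in the frame of pan_grip between -0.078 and 0.078 m and z of plug_b_c in the frame of pan_grip between -0.03 and 0.03 m and x of plug_c_c in the frame of pan_grip between 0.045 and 0.215 m and y of plug_c_c in the frame of pan_grip between -0.078 and 0.078 m and z of plug_c_c in the frame of pan_grip between -0.03 and 0.03 m and x of batten_a_c in the frame of pan_grip between 0.045 and 0.215 m and y of batten_a_c in the frame of pan_grip between -0.078 and 0.078 m and z of batten_a_c in the frame of pan_grip between -0.03 and 0.03 m), for 0.05 s.
2. the dustpan is tipped, and all four offcuts have slid out into the box (angle between pan_grip's own z axis and vertical above 0.35 rad and x of plug_a_c in the frame of offcut_box between -0.108 and 0.108 m and y of plug_a_c in the frame of offcut_box between -0.088 and 0.088 m and z of each of plug_a_c, plug_b_c, plug_c_c, batten_a_c in the frame of offcut_box below 0.055 m and x of plug_b_c in the frame of offcut_box between -0.108 and 0.108 m and y of plug_b_c in the frame of offcut_box between -0.088 and 0.088 m and x of plug_c_c in the frame of offcut_box between -0.108 and 0.108 m and y of plug_c_c in the frame of offcut_box between -0.088 and 0.088 m and x of batten_a_c in the frame of offcut_box between -0.108 and 0.108 m and y of batten_a_c in the frame of offcut_box between -0.088 and 0.088 m), for 0.05 s.
At the end, for the whole second after the job is handed in: All six offcuts (four plugs, two batten ends) lie in the offcut box, below its rim; the dustpan lies flat on the bench (within 0.06 rad) where it stood: its grip place within 60 mm and its open edge within 100 mm of where they began (x of plug_a_c in the frame of offcut_box between -0.108 and 0.108 m and y of plug_a_c in the frame of offcut_box between -0.088 and 0.088 m and z of each of plug_a_c, plug_b_c, plug_c_c, batten_a_c, stray_plug_c, stray_batten_c in the frame of offcut_box below 0.055 m and x of plug_b_c in the frame of offcut_box between -0.108 and 0.108 m and y of plug_b_c in the frame of offcut_box between -0.088 and 0.088 m and x of plug_c_c in the frame of offcut_box between -0.108 and 0.108 m and y of plug_c_c in the frame of offcut_box between -0.088 and 0.088 m and x of batten_a_c in the frame of offcut_box between -0.108 and 0.108 m and y of batten_a_c in the frame of offcut_box between -0.088 and 0.088 m and x of stray_plug_c in the frame of offcut_box between -0.108 and 0.108 m and y of stray_plug_c in the frame of offcut_box between -0.088 and 0.088 m and x of stray_batten_c in the frame of offcut_box between -0.108 and 0.108 m and y of stray_batten_c in the frame of offcut_box between -0.088 and 0.088 m and distance of pan_grip from where it was at the start of the episode below 0.06 m and angle between pan_grip's own z axis and vertical below 0.06 rad and height (world z) of pan_grip below 0.036 m and distance of pan_edge from where it was at the start of the episode below 0.1 m); the robot touches nothing.
It fails at once if a bystander (tin, tape measure, bottle, mallet, hammer, chisel or shears) was shifted more than 30 mm (distance of any of tack_tin, tape_measure, glue_bottle, mallet, tack_hammer, ripping_chisel, shears from where it was at the start of the episode above 0.03 m).
It also fails if it takes over 72 s, if anything falls off the work surface, if the arm or the gripper's body presses on something with over 40 N, if the wrist force passes 120 N, or if a joint passes its speed limit or range.

### The arm

A 6-joint arm with a two-finger parallel gripper is mounted at the origin on the work surface. World frame = base frame: x ahead of the robot, y to its left, z up, the work surface at z = 0. Lengths are in mm, angles in rad, forces in N, time in s.
With the tool pointing down it reaches from about 300 to 775 mm from the base axis. Payload 14.6 kg.
Tool frame: the origin (TCP) lies on the front face of the gripper's body, between the roots of the fingers; the fingertips stand 97 mm ahead of it and the grasp point (between the pads) lies 78 mm ahead of it; z points along the fingers, y is the direction in which the jaws open and shut (so a half turn about z gives the same grasp; the last joint's range is limited). The gripper opens to 94 mm and grips with 3 to 60 N. Pads are 16 mm wide; open, the fingers measure 119 mm over their backs; the gripper's body (75 mm by 177 mm) begins 78 mm behind the grasp point.
Start: joints at [-0.067, 0.3, 1.521, -0, 1.321, -0.067], TCP at [549.991, -0.002, 302.646] pointing down, gripper open.
Joint ranges: [-3.03, 3.03], [-0.79, 2.21], [0.23, 2.52], [-1.04, 4.18], [0, 3.07], [-2.55, 2.55]. Speed limits (rad/s): [2.22, 2.22, 2.57, 3.14, 3.14, 3.14].

### API

Orientations are given as [roll, pitch, yaw] about the fixed x, y, z axes, in that order (R = Rz(yaw) Ry(pitch) Rx(roll)).
In Python, from cell import manip, eyes, finder gives the robot as it stands.
- The arm moves only by the tool drive_tool, never from a script. Its argument "rows" is a list of rows, each an object with "offset": the shift along the tool's x, y, z in mm, a list of three; "spin": the turn about the tool's z in degrees; "jaw": the finger opening in mm, from 0 to 94. In form: [{"offset": [dx, dy, dz], "spin": spin, "jaw": jaw}, ...]. A call has 1 to 20 rows; each row shifts and turns the commanded pose from where the row before left it, along the tool's axes as they then stand; what a row does not reach is not made up. A row lasts 1/10 s, in which the tool goes at most 50 mm and 8.59 degrees, less where a joint would pass 70% of its speed; a pose out of reach is approached as far as the arm can. A call is refused whole if a number of a shift passes 50 or a number of a turn 8.59, either way. A call with a gripper value outside its range is refused whole. The fingers move at their own pace and stop on an object; "force" is the grip in N (left out, the last holds). Time passes only in rows, so rows that do not move let the fingers close. It gives the time, the measured TCP pose, the force and the opening at its end, in the units of the state.
- manip.read_state(): the state, without advancing time (a new reading comes with each control period).
- eyes.camera(name): name is "scene" or "side" or "wrist"; returns a dict with "color" (400x640x3 uint8, blue, green, red), "depth" (400x640 float32, mm along the optical axis (not along the pixel's ray), 0 where there is no reading), "vfov" (degrees; the focal length in pixels is half the picture's height over the tangent of half this angle, whatever the lens; pixels are square), "cx", "cy" (the principal point, pixels), "D" ([k1, k2, p1, p2, k3] as OpenCV has them; the pictures are not rectified), "rvec" (rotation vector, rad) and "tvec" (3), from world to camera coordinates, as OpenCV has them. Camera axes: x right, y down, z forward; pixel columns grow to the right and rows downward; lengths in mm; the calibration is good to about 2 mm. A picture is of the moment at which its call begins.
- manip.sign_off(): hands the job in, once; it reports no verdict.
Trained networks look in the newest picture that a camera, given by its name, has taken for a name from the list of things; names that differ only in an ending like _2 or _b are one class to them, and where a whole thing is asked for, a point or a joint stands for the part that bears it (a point fixed in the world has none). Each returns a list of dicts, best first, with "p" (0 to 1); they miss things now and then, are a little off and sometimes report something else, mostly with a low value. They report only what shows in the picture. A call takes as long as a camera call.
- finder.find_in(camera, target): "uv" ([column, row] in pixels, amid what is visible of it).
The state is a dict: "clock": time; "joints": joint angles; "qd": joint speeds; "effort": joint torques, N m; "eef_pos": TCP position; "eef_rot": TCP orientation; "wrist_force": force on the tool from outside, world axes, zero at the start; "moment": the same for the moment, N m; "finger_gap": finger opening in mm.
Only numpy, scipy, OpenCV 4.12 (cv2) and the standard library are available. Lean on these libraries where they do the work, as an engineer would, in place of code of your own. Each camera call takes 0.05 s, during which the arm holds its last target. There are 200 camera calls.

## Working session

There is one attempt and no reset: what is moved stays moved. The work goes in short steps, Python scripts to look and compute and a tool call to move; the robot and the scene stay as the last step left them, time stands still between calls to the robot, and variables do not carry over. Pictures are saved under pics/ and viewed, about 8 in all and at most 12, crops included, and the job is handed in when it is done.

Besides the shell and the picture viewer there is one more tool, called after "Call:" as name(argument=value, ...), one argument or row to a line, values as JSON. drive_tool: Moves the arm, as the interface text tells. Its arguments: {"type":"object","properties":{"rows":{"type":"array","items":{"type":"object","properties":{"offset":{"type":"array","items":{"type":"number"}},"spin":{"type":"number"},"jaw":{"type":"number"}}}},"force":{"type":"number"}},"required":["rows"]}

```bash
ls; mkdir -p pics
cat > h.py <<'E'
import numpy as np, cv2
from cell import manip, eyes, finder
def K(c):
    f=200/np.tan(np.radians(c["vfov"])/2); return np.array([[f,0,c["cx"]],[0,f,c["cy"]],[0,0,1.]])
def cam(n):
    c=eyes.camera(n); c["R"]=cv2.Rodrigues(np.array(c["rvec"],float))[0]; c["t"]=np.array(c["tvec"],float).ravel(); return c
def ray(c,uv):
    p=cv2.undistortPoints(np.array([[uv]],float),K(c),np.array(c["D"],float)).ravel()
    return np.array([p[0],p[1],1.])
def at_z(c,uv,z):
    d=c["R"].T@ray(c,uv); o=-c["R"].T@c["t"]; return o+d*(z-o[2])/d[2]
def at_d(c,uv):
    u,v=int(round(uv[0])),int(round(uv[1])); w=c["depth"][max(v-1,0):v+2,max(u-1,0):u+2]; w=w[w>0]
    if len(w)==0: return None
    return c["R"].T@(ray(c,uv)*np.median(w)-c["t"])
def proj(c,P):
    return cv2.projectPoints(np.array(P,float).reshape(-1,1,3),np.array(c["rvec"],float),c["t"],K(c),np.array(c["D"],float))[0].reshape(-1,2)
def cloud(c):
    v,u=np.mgrid[0:400,0:640]; p=cv2.undistortPoints(np.stack([u,v],-1).reshape(-1,1,2).astype(float),K(c),np.array(c["D"],float)).reshape(-1,2)
    d=c["depth"].ravel().astype(float); X=np.c_[p*d[:,None],d]; X=(X-c["t"])@c["R"]; X[d==0]=np.nan; return X.reshape(400,640,3)
E
python3 - <<'E'
from h import *
for n in ["scene","side"]:
    c=cam(n); cv2.imwrite(f"pics/{n}0.png",c["color"])
    print(n,"cam at",(-c["R"].T@c["t"]).round())
    for t in ["pan_grip","pan_floor","pan_edge","plug_a_c","batten_a_c","offcut_box","tack_tin","tape_measure","glue_bottle","mallet"]:
        for r in finder.find_in(n,t)[:5]:
            if r["p"]<.3: continue
            P=at_d(c,r["uv"]); print(t,round(r["p"],2),np.round(r["uv"]),None if P is None else P.round())
print(manip.read_state())
E
```

```text
pics
scene cam at [1865.  -15. 1114.]
pan_grip 0.7 [250. 198.] [ 559. -287.    4.]
pan_floor 0.87 [252. 197.] [ 555. -278.    3.]
pan_edge 0.81 [250. 196.] [ 548. -286.    3.]
batten_a_c 0.49 [256. 204.] [ 624. -251.   30.]
offcut_box 0.96 [394. 198.] [538. 267.  10.]
tack_tin 0.51 [328. 175.] [447.  11.  38.]
tack_tin 0.51 [328. 194.] [590.  10.  60.]
tape_measure 0.82 [329. 202.] [632.  14.  57.]
tape_measure 0.37 [330. 223.] [707.  20.  22.]
glue_bottle 0.85 [353. 234.] [824.  95.  87.]
mallet 0.43 [208. 163.] [ 371. -485.   23.]
side cam at [ -274. -1106.  1430.]
pan_grip 0.76 [359. 252.] [ 552. -288.    5.]
pan_floor 0.72 [358. 251.] [ 553. -281.    5.]
pan_edge 0.72 [358. 248.] [ 564. -271.    2.]
batten_a_c 0.66 [318. 198.] [588.  -9.  54.]
offcut_box 0.92 [265. 174.] [536. 289.   9.]
offcut_box 0.71 [357. 250.] [ 557. -275.    3.]
tack_tin 0.68 [283. 219.] [415. -12.  53.]
tape_measure 0.51 [322. 196.] [610.  -4.  43.]
glue_bottle 0.65 [339. 162.] [770.  73.  82.]
glue_bottle 0.33 [385. 196.] [ 804. -165.   42.]
mallet 0.87 [384. 196.] [ 800. -162.   41.]
{'clock': 1.1, 'joints': array([-6.65817923e-02,  2.99879557e-01,  1.52099993e+00,  2.02010253e-05,
        1.32070585e+00, -6.65942970e-02]), 'qd': array([ 0.00023513, -0.00137389, -0.00068603,  0.00031706,  0.00015274,
        0.00165135]), 'effort': array([ 1.34799851e-03, -5.31668329e+01, -3.52917480e+01,  7.09613319e-02,
        2.11595785e-02,  2.43897847e-05]), 'eef_pos': array([5.49988496e+02, 1.12500031e-02, 3.02656828e+02]), 'eef_rot': array([ 3.14158406e+00, -1.90427592e-05,  1.57080383e+00]), 'wrist_force': array([ 0.15605244, -0.04592372,  0.80439442]), 'moment': array([-0.00412412,  0.04595089, -0.07059714]), 'finger_gap': 94.21087829634233}
```

Run:
```python
import cv2
a=cv2.imread("pics/scene0.png");b=cv2.imread("pics/side0.png")
cv2.imwrite("pics/s1.png",cv2.resize(a[110:290,170:450],(800,514),interpolation=cv2.INTER_CUBIC))
cv2.imwrite("pics/s2.png",cv2.resize(b[120:330,200:480],(800,600),interpolation=cv2.INTER_CUBIC))
```

```text
(no output)
```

View pics/s1.png

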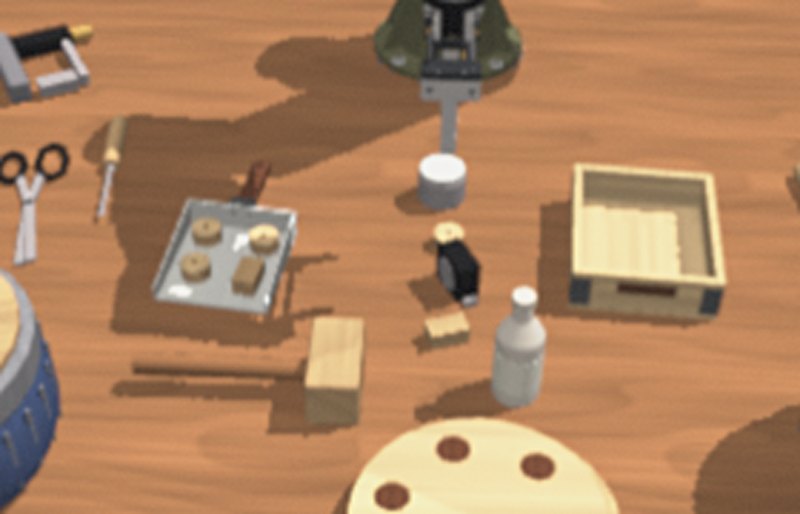

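View pics/s2.png

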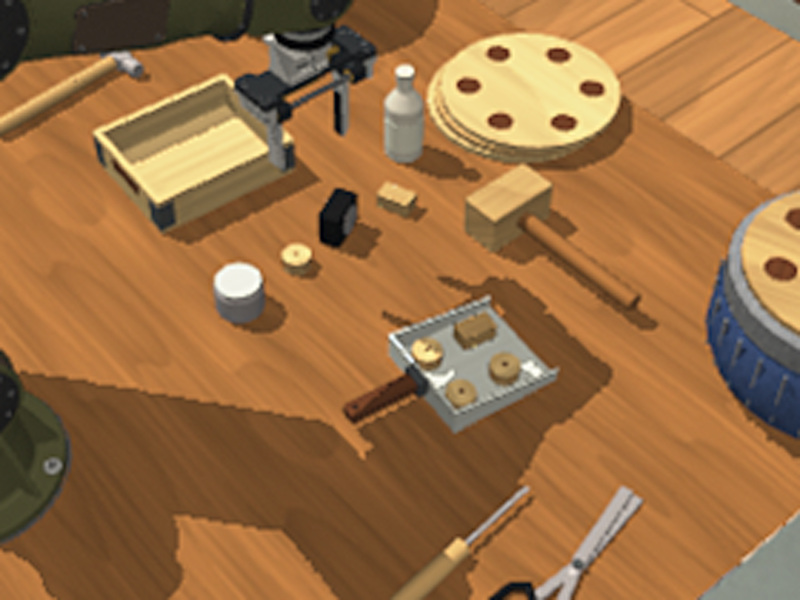

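Run:
```python
from h import *
P=[];C=[]
for n in ["scene","side"]:
    c=cam(n); X=cloud(c); P.append(X.reshape(-1,3)); C.append(c["color"].reshape(-1,3))
    m=(X[...,0]>200)&(X[...,0]<900)&(abs(X[...,1])<450)
    print(n,"bench z med",np.nanmedian(X[...,2][m&(abs(X[...,2])<10)]))
    for nm,uv in (("stray plug",(326.8,191.9)),("stray batten",(326.5,225.5))) if n=="scene" else (("stray plug",(303.6,209.6)),("stray batten",(339,189))):
        print(n,nm,at_z(c,uv,22 if "plug" in nm else 25).round(), at_d(c,uv).round())
P=np.vstack(P);C=np.vstack(C); np.savez("cl.npz",P=P,C=C)
# top-down colour map, 1.25 px/mm... x 330..760 (up), y -400..400
S=1.0; im=np.zeros((480,800,3),np.uint8); H=np.full((480,800),-99.)
ok=np.isfinite(P).all(1)&(P[:,0]>330)&(P[:,0]<805)&(abs(P[:,1])<398)&(P[:,2]>-15)&(P[:,2]<150)
o=np.argsort(P[ok,2])
for p,c in zip(P[ok][o],C[ok][o]):
    r,q=int(810-p[0]),int(400-p[1]); im[r-1:r+2,q-1:q+2]=c; H[r-1:r+2,q-1:q+2]=p[2]
cv2.imwrite("pics/top.png",im)
# brown handle pts
def rect(m,name):
    q=P[m][:,:2].astype(np.float32); r=cv2.minAreaRect(q); print(name,m.sum(),np.round(r[0]),np.round(r[1]),round(r[2],1),"z",P[m][:,2].min().round(),P[m][:,2].max().round())
z=P[:,2]; R=lambda a,b,c,d,lo,hi:(P[:,0]>a)&(P[:,0]<b)&(P[:,1]>c)&(P[:,1]<d)&(z>lo)&(z<hi)
rect(R(330,700,-420,-130,12,60),"pan+handle")
rect(R(330,460,-420,-130,15,60),"handle")
rect(R(380,700,150,420,54,72),"box rim")
rect(R(370,480,-60,80,40,62),"tin")
```

```text
scene bench z med 0.25349831053674576
scene stray plug [531.   8.  22.] [534.   8.  24.]
scene stray batten [721.   9.  25.] [722.   9.  26.]
side bench z med 0.18418989576025474
side stray plug [522.   2.  22.] [519.  -1.  26.]
side stray batten [703.  -2.  25.] [703.  -2.  25.]
pan+handle 1853 [ 535. -276.] [170. 278.] 76.5 z 12.0 53.0
handle 204 [ 427. -266.] [33. 65.] 86.0 z 21.0 48.0
box rim 863 [536. 264.] [204. 241.] 85.2 z 54.0 72.0
tin 357 [419.  -8.] [70. 70.] 0.6 z 40.0 61.0
```

View pics/top.png

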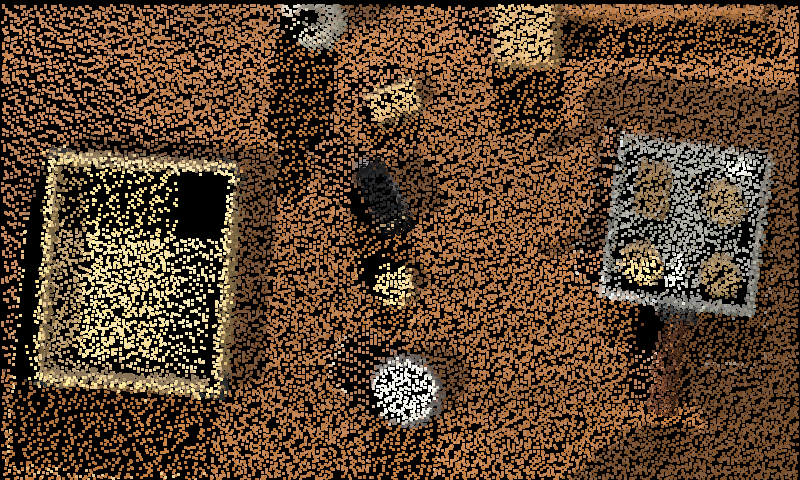

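Call:
drive_tool(
  rows=[
    {"offset":[-20,-6,0],"spin":0,"jaw":94},
    {"offset":[-36,-12,0],"spin":0,"jaw":94},
    {"offset":[-36,-12,0],"spin":0,"jaw":94},
    {"offset":[-36,-12,0],"spin":0,"jaw":94},
    {"offset":[-36,-12,0],"spin":0,"jaw":94},
    {"offset":[-36,-12,0],"spin":0,"jaw":94},
    {"offset":[-36,-12,0],"spin":0,"jaw":94},
    {"offset":[-36,-12,0],"spin":0,"jaw":94},
    {"offset":[0,0,0],"spin":8,"jaw":94},
    {"offset":[0,0,0],"spin":8,"jaw":94},
    {"offset":[0,0,0],"spin":8,"jaw":94},
    {"offset":[0,0,0],"spin":8,"jaw":94},
    {"offset":[0,0,0],"spin":8,"jaw":94},
    {"offset":[0,0,0],"spin":8,"jaw":94},
    {"offset":[0,0,0],"spin":8,"jaw":94},
    {"offset":[0,0,0],"spin":8,"jaw":94},
    {"offset":[0,0,0],"spin":8,"jaw":94},
    {"offset":[0,0,0],"spin":8,"jaw":94},
    {"offset":[0,0,0],"spin":8,"jaw":94},
    {"offset":[0,0,0],"spin":8,"jaw":94},
  ],
)

```text
clock: 3.2
eef_pos: [460.0, -272.0, 302.6]
eef_rot: [3.142, -0.0, -0.11]
wrist_force: [0.0, -1.2, -0.2]
finger_gap: 94.1
```

Run:
```python
from h import *
s=manip.read_state(); print(s["clock"],s["eef_pos"].round(1),s["eef_rot"].round(3),s["joints"].round(2))
c=cam("wrist"); cv2.imwrite("pics/w1.png",c["color"]); print("cam",(-c["R"].T@c["t"]).round())
for t in ["pan_grip","pan_floor"]:
    for r in finder.find_in("wrist",t)[:2]:
        P=at_d(c,r["uv"]); print(t,round(r["p"],2),np.round(r["uv"]),None if P is None else P.round())
X=cloud(c); np.savez("w1.npz",X=X,C=c["color"])
```

```text
3.2 [ 460.  -272.   302.6] [ 3.142 -0.    -0.11 ] [-0.6   0.27  1.57 -0.    1.31  1.08]
cam [ 529. -279.  385.]
pan_grip 0.68 [322.  82.] [ 566. -287.    3.]
pan_floor 0.84 [318.  79.] [ 570. -282.    3.]
pan_floor 0.36 [31. 77.] [600.  -1.  57.]
```

View pics/w1.png

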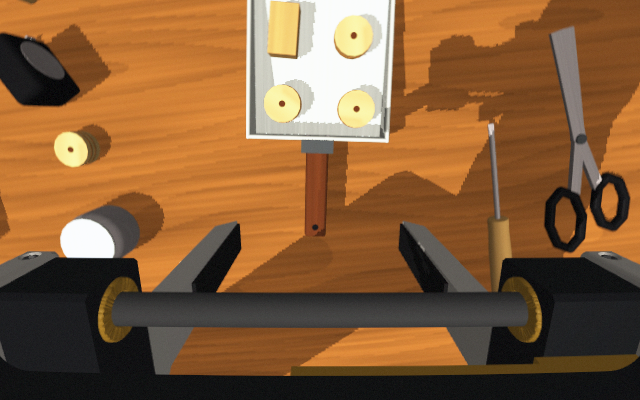

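Run:
```python
from h import *
c=cam("wrist")
for nm,uv,z in [("tip",(315,236),39),("ferrule/handle",(317,153),39),("edge hl at mid L",(305,195),39),("edge R",(327,195),39),("backlip L",(247,138),40),("backlip R",(388,141),40),("stray plug top",(71,149),22),("tin",(88,240),52)]:
    d=at_d(c,uv); print(nm,at_z(c,uv,z).round(1),None if d is None else d.round(1))
```

```text
tip [ 397.4 -260.3   39. ] [ 397.1 -260.3   38.3]
ferrule/handle [ 491.2 -272.3   39. ] [ 491.6 -272.4   42.8]
edge hl at mid L [ 446.4 -254.4   39. ] [ 445.8 -254.2   36.2]
edge R [ 444.  -278.5   39. ] [ 434.6 -278.5    1.1]
backlip L [ 514.6 -200.3   40. ] [ 514.7 -200.4   40.4]
backlip R [ 496.4 -348.6   40. ] [ 496.5 -348.2   41.7]
stray plug top [523.1   6.7  22. ] [523.2   5.6  23.3]
tin [422.6  -7.4  52. ] [422.7  -7.6  52.3]
```

Call:
drive_tool(
  rows=[
    {"offset":[0,0,15],"spin":0.8,"jaw":94},
    {"offset":[14,-3.5,30],"spin":0,"jaw":94},
    {"offset":[0,0,30],"spin":0,"jaw":94},
    {"offset":[0,0,30],"spin":0,"jaw":94},
    {"offset":[0,0,30],"spin":0,"jaw":94},
    {"offset":[0,0,30],"spin":0,"jaw":94},
    {"offset":[0,0,20],"spin":0,"jaw":94},
    {"offset":[0,0,10],"spin":0,"jaw":94},
    {"offset":[0,0,0],"spin":0,"jaw":50},
    {"offset":[0,0,0],"spin":0,"jaw":30},
    {"offset":[0,0,0],"spin":0,"jaw":15},
    {"offset":[0,0,0],"spin":0,"jaw":5},
    {"offset":[0,0,0],"spin":0,"jaw":0},
    {"offset":[0,0,0],"spin":0,"jaw":0},
    {"offset":[0,0,0],"spin":0,"jaw":0},
    {"offset":[0,0,0],"spin":0,"jaw":0},
  ],
  force=60,
)

```text
clock: 5.0
eef_pos: [474.3, -270.2, 107.7]
eef_rot: [3.142, -0.0, -0.119]
wrist_force: [-0.3, -0.1, -0.2]
finger_gap: 33.6
```

Call:
drive_tool(
  rows=[
    {"offset":[0,0,0],"spin":0,"jaw":0},
    {"offset":[0,0,0],"spin":0,"jaw":0},
    {"offset":[0,0,0],"spin":0,"jaw":0},
    {"offset":[0,0,0],"spin":0,"jaw":0},
  ],
)

```text
clock: 5.4
eef_pos: [474.3, -270.2, 107.6]
eef_rot: [3.142, 0.0, -0.119]
wrist_force: [-0.2, -0.7, 0.6]
finger_gap: 23.4
```

Gripped at 23.4 mm, which matches the 24 mm handle. I'll lift slowly and check for droop.

Call:
drive_tool(
  rows=[
    {"offset":[0,0,0],"spin":0,"jaw":0},
    {"offset":[0,0,-3],"spin":0,"jaw":0},
    {"offset":[0,0,-5],"spin":0,"jaw":0},
    {"offset":[0,0,-8],"spin":0,"jaw":0},
    {"offset":[0,0,-8],"spin":0,"jaw":0},
    {"offset":[0,0,-8],"spin":0,"jaw":0},
    {"offset":[0,0,-5],"spin":0,"jaw":0},
    {"offset":[0,0,-3],"spin":0,"jaw":0},
    {"offset":[0,0,0],"spin":0,"jaw":0},
  ],
)

```text
clock: 6.3
eef_pos: [474.4, -270.2, 148.1]
eef_rot: [3.141, -0.001, -0.119]
wrist_force: [1.0, -0.1, -2.1]
finger_gap: 23.5
```

```bash
cat > tilt.py <<'E'
from h import *
# pan floor tilt from wrist depth: plane fit of pan floor points in tool frame
s=manip.read_state(); c=cam("wrist"); X=cloud(c)
from scipy.spatial.transform import Rotation as Ro
T=Ro.from_euler("xyz",s["eef_rot"]).as_matrix(); Q=(X.reshape(-1,3)-s["eef_pos"])@T; Q[:,2]-=78
m=(Q[:,0]>45)&(Q[:,0]<185)&(abs(Q[:,1])<62)&(Q[:,2]<150); q=Q[m]
rng=np.random.default_rng(0); best=None
for _ in range(300):
    a=q[rng.choice(len(q),3,0)]
    try: k=np.linalg.solve(np.c_[a[:,:2],np.ones(3)],a[:,2])
    except Exception: continue
    i=abs(np.c_[q[:,:2],np.ones(len(q))]@k-q[:,2])<2.5
    if best is None or i.sum()>best.sum(): best=i
k=np.linalg.lstsq(np.c_[q[best][:,:2],np.ones(best.sum())],q[best][:,2],rcond=None)[0]
print("clock",s["clock"],"eef",s["eef_pos"].round(1),s["eef_rot"].round(3),"gap",s["finger_gap"],"n",best.sum(),len(q))
print("nose-down deg",np.degrees(np.arctan(k[0])).round(1),"side",np.degrees(np.arctan(k[1])).round(1),"z@0",k[2].round(1))
E
python3 - <<'E'
exec(open("tilt.py").read()); cv2.imwrite("pics/w2.png",c["color"])
E
```

```text
clock 6.3 eef [ 474.4 -270.2  148.1] [ 3.141e+00 -1.000e-03 -1.190e-01] gap 23.51517619631396 n 23599 36590
nose-down deg 0.3 side -0.0 z@0 26.4
```

View pics/w2.png

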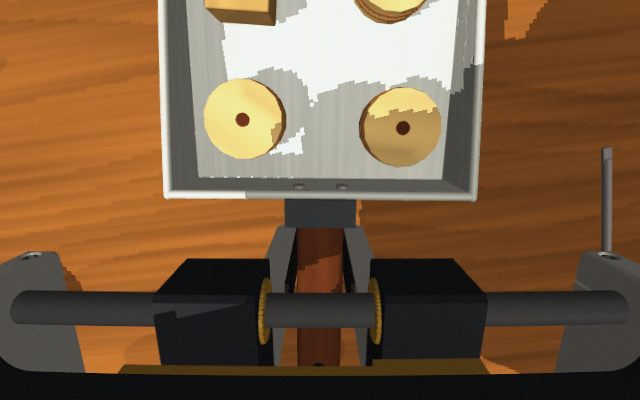

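Call:
drive_tool(
  rows=[
    {"offset":[0,0,-8],"spin":0,"jaw":0},
    {"offset":[0,0,-16],"spin":0,"jaw":0},
    {"offset":[0,0,-20],"spin":0,"jaw":0},
    {"offset":[0,0,-20],"spin":0,"jaw":0},
    {"offset":[0,0,-20],"spin":0,"jaw":0},
    {"offset":[0,0,-16],"spin":-1.3,"jaw":0},
    {"offset":[0,0,-8],"spin":-3,"jaw":0},
    {"offset":[0,0,-4],"spin":-5,"jaw":0},
    {"offset":[0,0,0],"spin":-7,"jaw":0},
    {"offset":[0,0,0],"spin":-7,"jaw":0},
    {"offset":[0,0,0],"spin":-7,"jaw":0},
    {"offset":[0,0,0],"spin":-7,"jaw":0},
    {"offset":[0,0,0],"spin":-7,"jaw":0},
    {"offset":[0,0,0],"spin":-7,"jaw":0},
    {"offset":[0,0,0],"spin":-7,"jaw":0},
    {"offset":[0,0,0],"spin":-7,"jaw":0},
    {"offset":[0,0,0],"spin":-7,"jaw":0},
    {"offset":[0,0,0],"spin":-7,"jaw":0},
    {"offset":[0,0,0],"spin":-7,"jaw":0},
    {"offset":[0,0,0],"spin":-5,"jaw":0},
  ],
)

```text
clock: 8.35
eef_pos: [474.3, -270.2, 260.0]
eef_rot: [3.141, 0.0, 1.48]
wrist_force: [-0.8, -0.4, -1.6]
finger_gap: 23.5
```

Run:
```python
from h import *
from scipy.optimize import minimize
s=manip.read_state(); print(s["eef_rot"],s["eef_pos"])
P=np.load("cl.npz")["P"]; m=(P[:,0]>390)&(P[:,0]<690)&(P[:,1]>140)&(P[:,1]<400)&(P[:,2]>58)&(P[:,2]<66); q=P[m,:2]
def f(v):
    a=v[2]; d=q-v[:2]; x=abs(d[:,0]*np.cos(a)+d[:,1]*np.sin(a))/1; y=abs(-d[:,0]*np.sin(a)+d[:,1]*np.cos(a))
    sd=np.maximum(x-110.5,y-90.5); return np.minimum(abs(sd),15).sum()
best=min((minimize(f,[536+i,264+j,np.radians(a)],method="Nelder-Mead") for i in(-4,4) for j in(-4,4) for a in(-6,-3,0)),key=lambda r:r.fun)
print(best.x[:2].round(1),np.degrees(best.x[2]).round(2),best.fun/len(q),len(q))
```

```text
[3.14140240e+00 2.12889161e-04 1.47971082e+00] [ 474.29440378 -270.20219454  259.98073423]
[536.8 263.9] -3.65 3.6542751242141382 599
```

Call:
drive_tool(
  rows=[
    {"offset":[6,0,0],"spin":-1.5,"jaw":0},
    {"offset":[14,2,0],"spin":0,"jaw":0},
    {"offset":[20,2,0],"spin":0,"jaw":0},
    {"offset":[20,2,0],"spin":0,"jaw":0},
    {"offset":[20,2,0],"spin":0,"jaw":0},
    {"offset":[20,2,0],"spin":0,"jaw":0},
    {"offset":[20,2,0],"spin":0,"jaw":0},
    {"offset":[20,2,0],"spin":0,"jaw":0},
    {"offset":[20,2,0],"spin":0,"jaw":0},
    {"offset":[20,2,0],"spin":0,"jaw":0},
    {"offset":[20,2,0],"spin":0,"jaw":0},
    {"offset":[20,2,0],"spin":0,"jaw":0},
    {"offset":[20,2,0],"spin":0,"jaw":0},
    {"offset":[20,2,0],"spin":0,"jaw":0},
    {"offset":[16,2,0],"spin":0,"jaw":0},
    {"offset":[8,0,0],"spin":0,"jaw":0},
    {"offset":[2,0,0],"spin":0,"jaw":0},
  ],
)

```text
clock: 10.05
eef_pos: [522.1, 14.2, 259.7]
eef_rot: [-3.141, -0.0, 1.501]
wrist_force: [0.6, -0.6, -2.3]
finger_gap: 23.3
```

Run:
```python
exec(open("tilt.py").read())
```

```text
clock 10.05 eef [522.1  14.2 259.7] [-3.141 -0.     1.501] gap 23.32289104086638 n 23555 36588
nose-down deg 0.4 side -0.1 z@0 26.2
```

Call:
drive_tool(
  rows=[
    {"offset":[0,0,6],"spin":-0.4,"jaw":0},
    {"offset":[0,0,12],"spin":0,"jaw":0},
    {"offset":[0,0,15],"spin":0,"jaw":0},
    {"offset":[0,0,15],"spin":0,"jaw":0},
    {"offset":[0,0,15],"spin":0,"jaw":0},
    {"offset":[0,0,10],"spin":0,"jaw":0},
    {"offset":[0,0,6],"spin":0,"jaw":0},
    {"offset":[0,0,3],"spin":0,"jaw":0},
    {"offset":[0,0,0],"spin":0,"jaw":0},
    {"offset":[0,0,0],"spin":0,"jaw":0},
  ],
)

```text
clock: 11.1
eef_pos: [522.5, 13.1, 178.1]
eef_rot: [3.141, -0.0, 1.508]
wrist_force: [0.1, -0.5, -1.9]
finger_gap: 23.5
```

Call:
drive_tool(
  rows=[
    {"offset":[0,0,0],"spin":0,"jaw":0},
    {"offset":[0,0,0],"spin":0,"jaw":0},
    {"offset":[0,0,0],"spin":0,"jaw":0},
    {"offset":[0,0,0],"spin":0,"jaw":0},
  ],
  force=8,
)

```text
clock: 11.5
eef_pos: [522.4, 13.1, 177.9]
eef_rot: [3.141, -0.0, 1.508]
wrist_force: [-0.1, -0.4, -0.6]
finger_gap: 23.8
```

Run:
```python
exec(open("tilt.py").read())
```

```text
clock 11.5 eef [522.4  13.1 177.9] [ 3.141 -0.     1.508] gap 23.75476960812959 n 22556 35624
nose-down deg 2.8 side -0.0 z@0 26.5
```

Call:
drive_tool(
  rows=[
    {"offset":[3,0,-3],"spin":0,"jaw":0},
    {"offset":[5,0,-5],"spin":0,"jaw":0},
    {"offset":[5,0,-5],"spin":0,"jaw":0},
    {"offset":[5,0,-5],"spin":0,"jaw":0},
    {"offset":[5,0,-5],"spin":0,"jaw":0},
    {"offset":[5,0,-5],"spin":0,"jaw":0},
    {"offset":[5,0,-5],"spin":0,"jaw":0},
    {"offset":[5,0,-5],"spin":0,"jaw":0},
    {"offset":[2,0,-2],"spin":0,"jaw":0},
    {"offset":[0,0,0],"spin":0,"jaw":0},
  ],
)

```text
clock: 12.55
eef_pos: [524.9, 53.4, 217.9]
eef_rot: [3.141, -0.0, 1.508]
wrist_force: [0.2, 1.1, -1.2]
finger_gap: 23.8
```

Run:
```python
exec(open("tilt.py").read())
```

```text
clock 12.55 eef [524.9  53.4 217.9] [ 3.141 -0.     1.508] gap 23.792706694289787 n 16103 30322
nose-down deg 19.7 side 0.1 z@0 28.7
```

Call:
drive_tool(
  rows=[
    {"offset":[3,0,-3],"spin":0,"jaw":0},
    {"offset":[5,0,-5],"spin":0,"jaw":0},
    {"offset":[5,0,-5],"spin":0,"jaw":0},
    {"offset":[5,0,-5],"spin":0,"jaw":0},
    {"offset":[5,0,-5],"spin":0,"jaw":0},
    {"offset":[5,0,-5],"spin":0,"jaw":0},
    {"offset":[5,0,-5],"spin":0,"jaw":0},
    {"offset":[5,0,-5],"spin":0,"jaw":0},
    {"offset":[5,0,-5],"spin":0,"jaw":0},
    {"offset":[5,0,-5],"spin":0,"jaw":0},
    {"offset":[4,0,-4],"spin":0,"jaw":0},
    {"offset":[2,0,-2],"spin":0,"jaw":0},
    {"offset":[0,0,0],"spin":0,"jaw":0},
    {"offset":[0,0,0],"spin":0,"jaw":0},
    {"offset":[0,0,0],"spin":0,"jaw":0},
  ],
)

```text
clock: 14.1
eef_pos: [528.2, 106.8, 271.4]
eef_rot: [-3.141, 0.0, 1.508]
wrist_force: [0.0, -0.3, -2.4]
finger_gap: 24.1
```

Run:
```python
exec(open("tilt.py").read()); cv2.imwrite("pics/w3.png",c["color"])
d=cam("scene"); cv2.imwrite("pics/s3.png",np.hstack([cv2.resize(c["color"],(400,250)),cv2.resize(d["color"][130:290,280:480],(400,320))[:250]]))
```

```text
clock 14.1 eef [528.2 106.8 271.4] [-3.141  0.     1.508] gap 24.100940953297524 n 18531 19861
nose-down deg 37.8 side -0.1 z@0 33.5
```

View pics/s3.png

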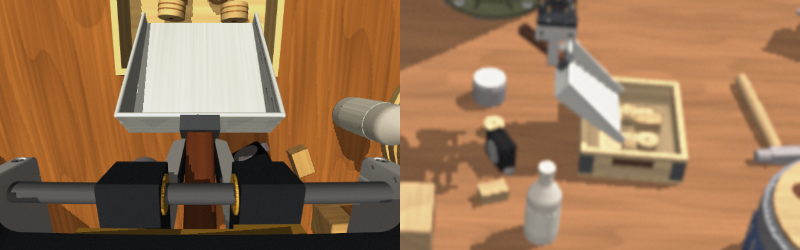

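Run:
```python
from h import *
for n in ["scene","side"]:
    c=cam(n)
    for t in ["plug_a_c","batten_a_c"]:
        for r in finder.find_in(n,t):
            if r["p"]>.15:
                P=at_z(c,r["uv"],25); print(n,t,round(r["p"],2),np.round(r["uv"]),P.round())
c=cam("scene"); e=cam("side"); 
cv2.imwrite("pics/s4.png",np.hstack([cv2.resize(c["color"][160:230,360:440],(400,350),interpolation=3),cv2.resize(e["color"][130:210,225:315],(394,350),interpolation=3)]))
```

```text
scene batten_a_c 0.42 [404. 190.] [510. 308.  25.]
side batten_a_c 0.61 [254. 170.] [503. 321.  25.]
side batten_a_c 0.47 [224. 148.] [481. 537.  25.]
side batten_a_c 0.36 [278. 168.] [592. 269.  25.]
```

View pics/s4.png

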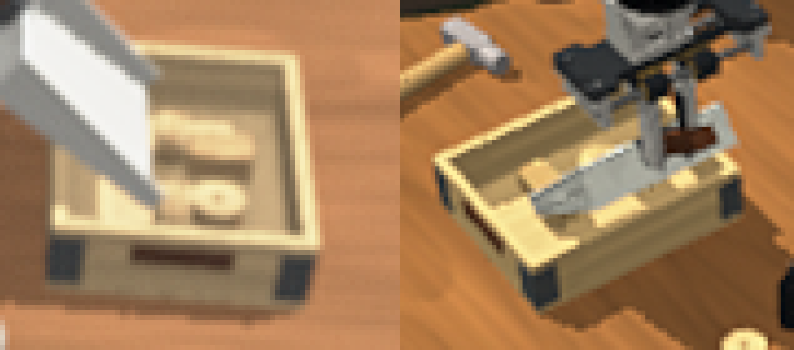

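Call:
drive_tool(
  rows=[
    {"offset":[0,0,0],"spin":0,"jaw":0},
    {"offset":[0,0,0],"spin":0,"jaw":0},
    {"offset":[0,0,-5],"spin":0,"jaw":0},
    {"offset":[0,0,-15],"spin":0,"jaw":0},
    {"offset":[0,0,-20],"spin":0,"jaw":0},
    {"offset":[-10,0,-15],"spin":0,"jaw":0},
    {"offset":[-20,0,-5],"spin":0,"jaw":0},
    {"offset":[-32,2,0],"spin":0,"jaw":0},
    {"offset":[-32,2,0],"spin":0,"jaw":0},
    {"offset":[-32,3,0],"spin":0,"jaw":0},
    {"offset":[-32,3,0],"spin":0,"jaw":0},
    {"offset":[-32,3,0],"spin":0,"jaw":0},
    {"offset":[-32,3,0],"spin":0,"jaw":0},
    {"offset":[-32,3,0],"spin":0,"jaw":0},
    {"offset":[-32,3,0],"spin":0,"jaw":0},
    {"offset":[-32,3,0],"spin":0,"jaw":0},
    {"offset":[-32,3,0],"spin":0,"jaw":0},
    {"offset":[-20,0,0],"spin":0,"jaw":0},
    {"offset":[-13,0,0],"spin":0,"jaw":0},
  ],
  force=60,
)

```text
clock: 16.5
eef_pos: [531.9, -278.5, 331.8]
eef_rot: [-3.142, 0.0, 1.507]
wrist_force: [0.4, 0.2, -1.7]
finger_gap: 23.5
```

Call:
drive_tool(
  rows=[
    {"offset":[0,0,0],"spin":4,"jaw":0},
    {"offset":[0,0,0],"spin":7.5,"jaw":0},
    {"offset":[0,0,0],"spin":7.5,"jaw":0},
    {"offset":[0,0,0],"spin":7.5,"jaw":0},
    {"offset":[0,0,0],"spin":7.5,"jaw":0},
    {"offset":[0,0,0],"spin":7.5,"jaw":0},
    {"offset":[0,0,0],"spin":7.5,"jaw":0},
    {"offset":[0,0,0],"spin":7.5,"jaw":0},
    {"offset":[0,0,0],"spin":7.5,"jaw":0},
    {"offset":[0,0,0],"spin":7.5,"jaw":0},
    {"offset":[0,0,0],"spin":7.5,"jaw":0},
    {"offset":[0,0,0],"spin":7.5,"jaw":0},
    {"offset":[0,0,0],"spin":4,"jaw":0},
    {"offset":[0,0,0],"spin":2.7,"jaw":0},
    {"offset":[0,0,0],"spin":0,"jaw":0},
  ],
)

```text
clock: 18.0
eef_pos: [532.2, -276.6, 331.9]
eef_rot: [-3.142, -0.0, -0.119]
wrist_force: [-0.1, -0.1, -1.8]
finger_gap: 23.7
```

Run:
```python
exec(open("tilt.py").read())
d=cam("scene"); e=cam("side"); 
cv2.imwrite("pics/s5.png",np.hstack([cv2.resize(d["color"][150:240,320:440],(467,350),interpolation=3),cv2.resize(e["color"][130:235,225:325],(333,350),interpolation=3)]))
```

```text
clock 18.0 eef [ 532.2 -276.6  331.9] [-3.142 -0.    -0.119] gap 23.67501284129202 n 18282 18287
nose-down deg 37.7 side -0.1 z@0 33.4
```

View pics/s5.png

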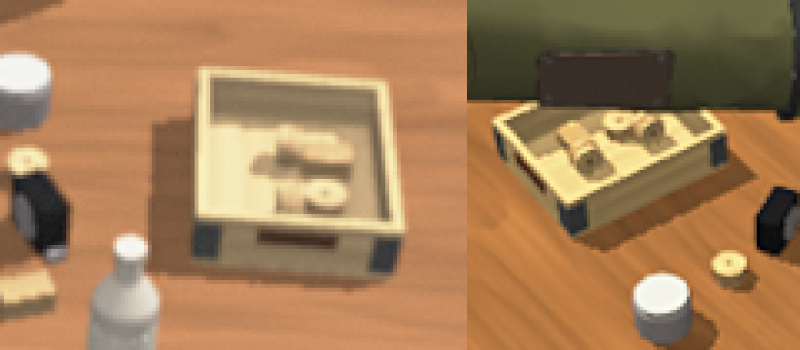

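Call:
drive_tool(
  rows=[
    {"offset":[0,0,10],"spin":0,"jaw":0},
    {"offset":[0,0,22],"spin":0,"jaw":0},
    {"offset":[0,0,25],"spin":0,"jaw":0},
    {"offset":[0,0,25],"spin":0,"jaw":0},
    {"offset":[0,0,15],"spin":0,"jaw":0},
    {"offset":[0,0,8],"spin":0,"jaw":0},
    {"offset":[0,0,0],"spin":0,"jaw":0},
  ],
)

```text
clock: 18.85
eef_pos: [532.0, -277.0, 225.9]
eef_rot: [-3.141, 0.001, -0.119]
wrist_force: [-0.4, -0.8, -1.3]
finger_gap: 23.7
```

Call:
drive_tool(
  rows=[
    {"offset":[0,0,3],"spin":0,"jaw":0},
    {"offset":[0,0,4],"spin":0,"jaw":0},
    {"offset":[-4,0,5],"spin":0,"jaw":0},
    {"offset":[-5,0,5],"spin":0,"jaw":0},
    {"offset":[-5,0,5],"spin":0,"jaw":0},
    {"offset":[-5,0,6],"spin":0,"jaw":0},
    {"offset":[-5,0,7.5],"spin":0,"jaw":0},
    {"offset":[-5,0,7.5],"spin":0,"jaw":0},
    {"offset":[-5,0,7.5],"spin":0,"jaw":0},
    {"offset":[-4,0,8],"spin":0,"jaw":0},
    {"offset":[-4,0,8],"spin":0,"jaw":0},
    {"offset":[-4,0,8.5],"spin":0,"jaw":0},
    {"offset":[0,0,0],"spin":0,"jaw":0},
  ],
  force=8,
)

```text
clock: 20.15
eef_pos: [485.7, -271.4, 150.3]
eef_rot: [-3.141, 0.002, -0.119]
wrist_force: [0.1, -0.5, -0.7]
finger_gap: 23.8
```

Run:
```python
exec(open("tilt.py").read())
```

```text
clock 20.15 eef [ 485.7 -271.4  150.3] [-3.141e+00  2.000e-03 -1.190e-01] gap 23.7712109668918 n 31695 31698
nose-down deg 12.8 side -0.1 z@0 27.1
```

Call:
drive_tool(
  rows=[
    {"offset":[-2.5,0,7],"spin":0,"jaw":0},
    {"offset":[-2.5,0,7.5],"spin":0,"jaw":0},
    {"offset":[-2.5,0,8],"spin":0,"jaw":0},
    {"offset":[-2,0,8],"spin":0,"jaw":0},
    {"offset":[-1.5,0,7],"spin":0,"jaw":0},
    {"offset":[-0.5,0,4],"spin":0,"jaw":0},
    {"offset":[0,0,1],"spin":0,"jaw":0},
    {"offset":[0,0,0],"spin":0,"jaw":0},
    {"offset":[0,0,0],"spin":0,"jaw":30},
    {"offset":[0,0,0],"spin":0,"jaw":45},
    {"offset":[0,0,0],"spin":0,"jaw":60},
    {"offset":[0,0,0],"spin":0,"jaw":70},
    {"offset":[0,0,-10],"spin":0,"jaw":70},
    {"offset":[0,0,-25],"spin":0,"jaw":70},
    {"offset":[0,0,-40],"spin":0,"jaw":70},
    {"offset":[0,0,-40],"spin":0,"jaw":70},
    {"offset":[0,0,-40],"spin":0,"jaw":70},
    {"offset":[0,0,-30],"spin":0,"jaw":70},
    {"offset":[0,0,0],"spin":0,"jaw":70},
  ],
)

```text
clock: 22.1
eef_pos: [475.6, -270.6, 299.3]
eef_rot: [3.138, -0.007, -0.119]
wrist_force: [-0.1, 0.4, -0.2]
finger_gap: 69.8
```

Run:
```python
from h import *
s=manip.read_state(); print(s["clock"],s["eef_pos"].round(1),s["eef_rot"].round(3))
c=cam("wrist"); X=cloud(c); cv2.imwrite("pics/w6.png",c["color"])
m=(X[...,0]>520)&(X[...,0]<600)&(X[...,1]>-330)&(X[...,1]<-225)
q=X[m]; k=np.linalg.lstsq(np.c_[q[:,:2],np.ones(len(q))],q[:,2],rcond=None)[0]; print("floor plane slope deg",np.degrees(np.arctan(k[:2])).round(2),"z",np.median(q[:,2]).round(1))
C=cv2.cvtColor(c["color"],cv2.COLOR_BGR2HSV)
h=(X[...,2]>25)&(X[...,2]<45)&(X[...,0]>370)&(X[...,0]<495)&(X[...,1]>-320)&(X[...,1]<-220); r=cv2.minAreaRect(X[h][:,:2].astype(np.float32)); print("handle",np.round(r[0],1),np.round(r[1]),round(r[2],1),np.percentile(X[h],[1,99],axis=0).round(1))
# strays from both fixed cams by their top-face colour & height
d=cam("scene");e=cam("side"); 
for n,c2 in (("scene",d),("side",e)):
    Y=cloud(c2)
    for nm,b,lo,hi in (("plug",(490,555,-30,35),17,30),("batten",(680,760,-40,50),18,32)):
        hsv=cv2.cvtColor(c2["color"],cv2.COLOR_BGR2HSV)
        m=(Y[...,0]>b[0])&(Y[...,0]<b[1])&(Y[...,1]>b[2])&(Y[...,1]<b[3])&(Y[...,2]>lo)&(Y[...,2]<hi)&(hsv[...,2]>120)
        if m.sum()>4:
            r=cv2.minAreaRect(Y[m][:,:2].astype(np.float32)); print(n,nm,m.sum(),np.round(r[0],1),np.round(r[1],1),round(r[2],1))
```

```text
22.1 [ 475.6 -270.6  299.3] [ 3.138 -0.007 -0.119]
floor plane slope deg [ 0.02 -0.04] z 3.4
handle [ 448.9 -267.5] [28. 97.] 80.6 [[ 402.1 -282.6   36.1]
 [ 494.1 -251.4   41.4]]
scene plug 48 [521.1   6.4] [32.9 34.8] 0.6
scene batten 105 [708.    6.9] [36. 50.] 19.0
side plug 54 [522.    2.8] [39.8 35.8] 51.9
```

Call:
drive_tool(
  rows=[
    {"offset":[3,-15,0],"spin":0,"jaw":70},
    {"offset":[6,-30,0],"spin":0,"jaw":70},
    {"offset":[6,-35,0],"spin":0,"jaw":70},
    {"offset":[6,-35,0],"spin":0,"jaw":70},
    {"offset":[6,-35,0],"spin":0,"jaw":70},
    {"offset":[6,-35,0],"spin":0,"jaw":70},
    {"offset":[6,-35,0],"spin":0,"jaw":70},
    {"offset":[6,-35,0],"spin":0,"jaw":70},
    {"offset":[5,-28,0],"spin":0,"jaw":70},
    {"offset":[0,0,0],"spin":0,"jaw":70},
  ],
)

```text
clock: 23.25
eef_pos: [558.3, 8.5, 293.0]
eef_rot: [-3.141, 0.002, -0.115]
wrist_force: [-0.3, -0.2, 0.2]
finger_gap: 70.2
```

Run:
```python
from h import *
s=manip.read_state(); print(s["clock"],s["eef_pos"].round(1),s["eef_rot"].round(4))
c=cam("wrist"); cv2.imwrite("pics/w7.png",c["color"]); X=cloud(c)
hsv=cv2.cvtColor(c["color"],cv2.COLOR_BGR2HSV)
for nm,b,lo,hi in (("plug",(490,555,-30,35),19,25),("batten",(670,760,-40,60),22,28),("tin",(380,470,-50,40),48,56),("tape",(560,680,-40,70),50,62)):
    m=(X[...,0]>b[0])&(X[...,0]<b[1])&(X[...,1]>b[2])&(X[...,1]<b[3])&(X[...,2]>lo)&(X[...,2]<hi)
    if m.sum()>10: r=cv2.minAreaRect(X[m][:,:2].astype(np.float32)); print(nm,m.sum(),np.round(r[0],1),np.round(r[1],1),round(r[2],1),"box",cv2.boxPoints(r).round().tolist())
```

```text
23.25 [558.3   8.5 293. ] [-3.1412e+00  2.0000e-03 -1.1510e-01]
plug 911 [524.4   7.1] [38.9 39.2] 67.3 box [[499.0, -3.0], [535.0, -18.0], [550.0, 17.0], [514.0, 33.0]]
batten 1636 [708.2   7.2] [31.3 50.5] 20.5 box [[685.0, 25.0], [702.0, -22.0], [732.0, -11.0], [714.0, 36.0]]
tin 456 [442.1  -7.2] [52.8 15.7] 83.0 box [[431.0, -32.0], [447.0, -34.0], [453.0, 18.0], [438.0, 20.0]]
tape 2446 [609.1  19.7] [66.1 37.5] 26.6 box [[571.0, 22.0], [588.0, -12.0], [647.0, 18.0], [630.0, 51.0]]
```

View pics/w7.png

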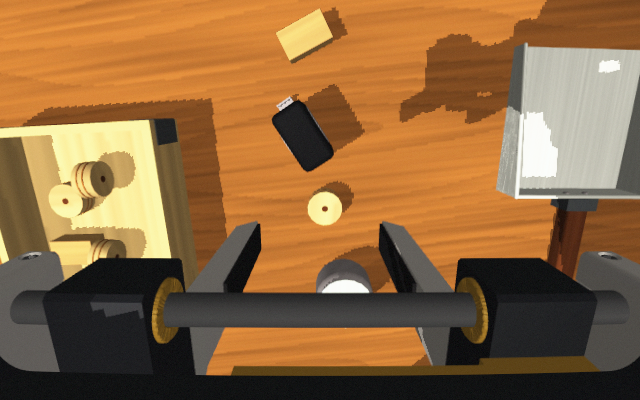

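Call:
drive_tool(
  rows=[
    {"offset":[-17,2.5,0],"spin":0,"jaw":70},
    {"offset":[-16.5,2.8,20],"spin":0,"jaw":70},
    {"offset":[0,0,35],"spin":0,"jaw":70},
    {"offset":[0,0,40],"spin":0,"jaw":70},
    {"offset":[0,0,40],"spin":0,"jaw":70},
    {"offset":[0,0,30],"spin":0,"jaw":70},
    {"offset":[0,0,18],"spin":0,"jaw":70},
    {"offset":[0,0,9],"spin":0,"jaw":70},
    {"offset":[0,0,0],"spin":0,"jaw":50},
    {"offset":[0,0,0],"spin":0,"jaw":30},
    {"offset":[0,0,0],"spin":0,"jaw":30},
    {"offset":[0,0,0],"spin":0,"jaw":30},
    {"offset":[0,0,0],"spin":0,"jaw":30},
    {"offset":[0,0,0],"spin":0,"jaw":30},
    {"offset":[0,0,0],"spin":0,"jaw":30},
  ],
  force=25,
)

```text
clock: 24.8
eef_pos: [524.6, 3.5, 102.9]
eef_rot: [3.142, -0.001, -0.119]
wrist_force: [-2.0, -0.2, 8.0]
finger_gap: 39.7
```

Call:
drive_tool(
  rows=[
    {"offset":[0,0,-10],"spin":0,"jaw":30},
    {"offset":[0,0,-30],"spin":0,"jaw":30},
    {"offset":[0,0,-40],"spin":0,"jaw":30},
    {"offset":[0,0,-30],"spin":0,"jaw":30},
    {"offset":[3,-14,-10],"spin":0,"jaw":30},
    {"offset":[7,-30,0],"spin":0,"jaw":30},
    {"offset":[7,-35,0],"spin":0,"jaw":30},
    {"offset":[7,-35,0],"spin":0,"jaw":30},
    {"offset":[7,-35,0],"spin":0,"jaw":30},
    {"offset":[7,-35,0],"spin":0,"jaw":30},
    {"offset":[7,-30,0],"spin":0,"jaw":30},
    {"offset":[3,-18,0],"spin":0,"jaw":30},
    {"offset":[0,0,0],"spin":0,"jaw":30},
    {"offset":[0,0,0],"spin":0,"jaw":30},
  ],
)

```text
clock: 26.2
eef_pos: [599.0, 228.5, 221.3]
eef_rot: [3.141, 0.001, -0.118]
wrist_force: [0.5, -1.0, 0.1]
finger_gap: 39.3
```

Call:
drive_tool(
  rows=[
    {"offset":[0,0,20],"spin":0,"jaw":30},
    {"offset":[0,0,35],"spin":0,"jaw":30},
    {"offset":[0,0,28],"spin":0,"jaw":30},
    {"offset":[0,0,13],"spin":0,"jaw":30},
    {"offset":[0,0,0],"spin":0,"jaw":30},
    {"offset":[0,0,0],"spin":0,"jaw":55},
    {"offset":[0,0,0],"spin":0,"jaw":55},
    {"offset":[0,0,0],"spin":0,"jaw":55},
    {"offset":[0,0,-15],"spin":0,"jaw":55},
    {"offset":[0,0,-35],"spin":0,"jaw":55},
    {"offset":[0,0,-40],"spin":0,"jaw":55},
    {"offset":[0,0,-20],"spin":-6,"jaw":80},
    {"offset":[0,0,0],"spin":-7,"jaw":80},
    {"offset":[0,0,0],"spin":-7,"jaw":80},
    {"offset":[0,0,0],"spin":-6.6,"jaw":80},
    {"offset":[0,0,0],"spin":0,"jaw":80},
  ],
)

```text
clock: 27.8
eef_pos: [599.3, 228.3, 237.0]
eef_rot: [3.142, -0.0, 0.348]
wrist_force: [0.6, 0.3, 0.8]
finger_gap: 79.6
```

Call:
drive_tool(
  rows=[
    {"offset":[2,15,0],"spin":0,"jaw":80},
    {"offset":[3,30,0],"spin":0,"jaw":80},
    {"offset":[4,35,0],"spin":0,"jaw":80},
    {"offset":[4,35,0],"spin":0,"jaw":80},
    {"offset":[4,35,0],"spin":0,"jaw":80},
    {"offset":[4,35,0],"spin":0,"jaw":80},
    {"offset":[3,35,0],"spin":0,"jaw":80},
    {"offset":[3,25,0],"spin":0,"jaw":80},
    {"offset":[0,0,20],"spin":0,"jaw":80},
    {"offset":[0,0,35],"spin":0,"jaw":80},
    {"offset":[0,0,35],"spin":0,"jaw":80},
    {"offset":[0,0,28],"spin":0,"jaw":80},
    {"offset":[0,0,14],"spin":0,"jaw":80},
    {"offset":[0,0,3],"spin":0,"jaw":80},
    {"offset":[0,0,0],"spin":0,"jaw":80},
  ],
)

```text
clock: 29.3
eef_pos: [708.2, 6.5, 102.1]
eef_rot: [3.141, -0.001, 0.344]
wrist_force: [0.7, 0.2, -0.2]
finger_gap: 80.0
```

Call:
drive_tool(
  rows=[
    {"offset":[0,0,0],"spin":0,"jaw":55},
    {"offset":[0,0,0],"spin":0,"jaw":40},
    {"offset":[0,0,0],"spin":0,"jaw":40},
    {"offset":[0,0,0],"spin":0,"jaw":40},
    {"offset":[0,0,0],"spin":0,"jaw":40},
    {"offset":[0,0,0],"spin":0,"jaw":40},
    {"offset":[0,0,0],"spin":0,"jaw":40},
  ],
)

```text
clock: 30.0
eef_pos: [708.0, 6.9, 101.6]
eef_rot: [3.141, -0.0, 0.346]
wrist_force: [-1.4, -0.1, 5.3]
finger_gap: 49.6
```

Call:
drive_tool(
  rows=[
    {"offset":[0,0,-10],"spin":0,"jaw":40},
    {"offset":[0,0,-30],"spin":0,"jaw":40},
    {"offset":[0,0,-40],"spin":0,"jaw":40},
    {"offset":[0,0,-30],"spin":0,"jaw":40},
    {"offset":[0,-14,-10],"spin":0,"jaw":40},
    {"offset":[-1,-30,0],"spin":0,"jaw":40},
    {"offset":[-1,-35,0],"spin":0,"jaw":40},
    {"offset":[-2,-35,0],"spin":0,"jaw":40},
    {"offset":[-2,-35,0],"spin":0,"jaw":40},
    {"offset":[-2,-35,0],"spin":0,"jaw":40},
    {"offset":[-2,-35,0],"spin":0,"jaw":40},
    {"offset":[-2,-35,0],"spin":0,"jaw":40},
    {"offset":[-1,-35,0],"spin":0,"jaw":40},
    {"offset":[0,-22,0],"spin":0,"jaw":40},
    {"offset":[0,0,0],"spin":0,"jaw":40},
  ],
)

```text
clock: 31.5
eef_pos: [588.3, 298.1, 220.1]
eef_rot: [-3.141, 0.002, 0.349]
wrist_force: [-0.2, 0.4, -0.4]
finger_gap: 49.9
```

Call:
drive_tool(
  rows=[
    {"offset":[0,0,20],"spin":0,"jaw":40},
    {"offset":[0,0,35],"spin":0,"jaw":40},
    {"offset":[0,0,18],"spin":0,"jaw":40},
    {"offset":[0,0,7],"spin":0,"jaw":40},
    {"offset":[0,0,0],"spin":0,"jaw":40},
    {"offset":[0,0,0],"spin":0,"jaw":62},
    {"offset":[0,0,0],"spin":0,"jaw":62},
    {"offset":[0,0,0],"spin":0,"jaw":62},
    {"offset":[0,0,-15],"spin":0,"jaw":62},
    {"offset":[0,0,-35],"spin":0,"jaw":62},
    {"offset":[0,0,-40],"spin":0,"jaw":62},
    {"offset":[-15,30,-40],"spin":0,"jaw":62},
    {"offset":[-30,40,-20],"spin":0,"jaw":62},
    {"offset":[-30,40,0],"spin":0,"jaw":62},
    {"offset":[-30,40,0],"spin":0,"jaw":62},
    {"offset":[-20,30,0],"spin":0,"jaw":62},
    {"offset":[0,0,0],"spin":0,"jaw":62},
  ],
)

```text
clock: 33.2
eef_pos: [533.8, 84.6, 288.2]
eef_rot: [3.141, 0.001, 0.342]
wrist_force: [-0.3, -0.0, 0.6]
finger_gap: 62.2
```

Run:
```python
from h import *
s=manip.read_state(); print(s["clock"],s["eef_pos"].round(1),s["wrist_force"].round(1))
c=cam("wrist"); d=cam("scene"); e=cam("side")
cv2.imwrite("pics/fin.png",np.hstack([c["color"][:240:1,:],]))
a=cv2.resize(d["color"][150:260,200:460],(800,338),interpolation=3); b=np.hstack([cv2.resize(c["color"],(400,250)),cv2.resize(e["color"][120:300,210:450],(400,250))[:250]])
cv2.imwrite("pics/fin.png",np.vstack([a,b]))
Y=cloud(d)
for nm,b,lo,hi in (("tin",(380,470,-50,40),48,56),("tape",(560,680,-40,70),50,62)):
    m=(Y[...,0]>b[0])&(Y[...,0]<b[1])&(Y[...,1]>b[2])&(Y[...,1]<b[3])&(Y[...,2]>lo)&(Y[...,2]<hi); print(nm,np.median(Y[m],axis=0).round())
```

```text
33.2 [533.8  84.6 288.2] [-0.3 -0.   0.6]
tin [419.  -6.  52.]
tape [617.  19.  58.]
```

View pics/fin.png

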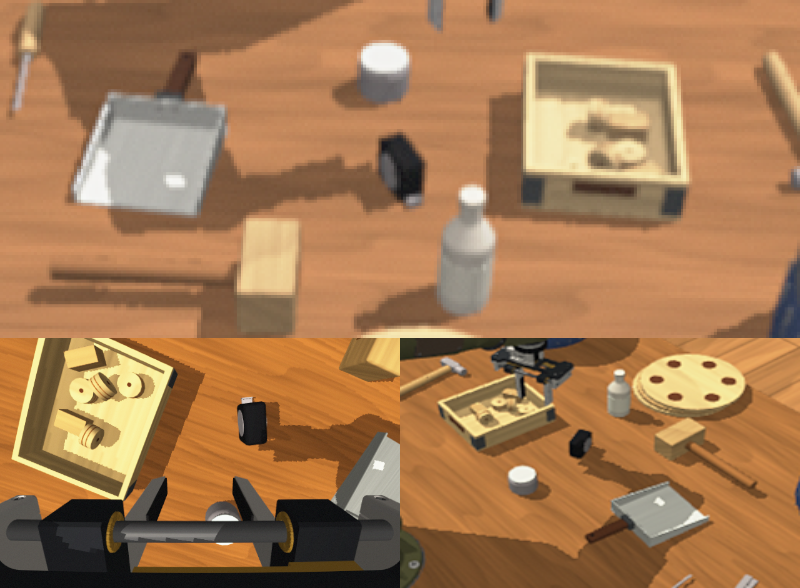

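Run:
```python
from h import *
X=cloud(cam("wrist")).reshape(-1,3); a=np.radians(-3.65); d=X[:,:2]-[536.8,263.9]
x=d[:,0]*np.cos(a)+d[:,1]*np.sin(a); y=-d[:,0]*np.sin(a)+d[:,1]*np.cos(a)
m=(abs(x)<98)&(abs(y)<78); print("max z in box",np.nanpercentile(X[m,2],[50,99,99.9]).round(1))
if np.nanpercentile(X[m,2],99.9)<56: print(manip.sign_off())
```

```text
max z in box [ 9.8 48.9 50. ]
the job is handed in; nothing more can be done
None
```

The job is handed in: all six offcuts are in the offcut box and the empty dustpan lies flat where it stood. It took about 33 s of the 72 s allowed; the hand-in reports no verdict.

- **Dustpan:** I lifted it level by its handle and carried it over the box. The tool cannot tilt, so I loosened the grip, let the floor rest on the box rim and raised the handle. That tipped it to about 38° and all four offcuts slid out. I laid it back by setting its open edge on the bench first and lowering the handle.
- **Strays:** I picked the plug and the batten end from beside the tin and tape measure and dropped them in the box.

**Last checks:**
- **Box:** the final picture shows six offcuts in it, the highest surface at about 50 mm under the 62 mm rim.
- **Dustpan:** it measured level, with slopes under 0.1° and the handle about 5 mm or less from its starting place.
- **Bystanders:** the tin and tape measure read within about 8 mm of the first measurements, which is about the difference between the cameras. The bottle, mallet and hammer looked untouched. I did not re-measure those three, or the chisel and shears.
- **Robot:** the gripper was open and clear of everything.

**Disagreements:**
- The trained networks located the dustpan's grip point and the individual offcuts poorly. I relied on depth and picture measurements instead.
- In the scene camera's final picture one plug sits tilted in the pile and some pieces hide each other. I took the count of six from the wrist picture.

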